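# Pack up the mahjong corner

## Task

Pack up after the game: hang the red dice cup by its handle on the steel hook, lay the two loose cream tiles flat and side by side (not one on the other), cream face up, in the green-lined wooden tray, put the blue and white chip in the steel chip holder, and put the die in the white saucer. Leave the saucer, green marker, door key, tea tumbler, tile stack and bamboo pusher where they are.

Things in the scene. Friction and masses are not known exactly. Their poses are not given: they have to be found in the camera images.
- tile1: Loose cream mahjong tile with a green back, lying flat, cream face up; 40 (its x) x 30 (its y) x 22 high mm, about 37 g; origin at the centre of its underside, z up
- tile2: Loose cream mahjong tile with a green back, lying flat, cream face up; 40 (its x) x 30 (its y) x 22 high mm, about 37 g; origin at the centre of its underside, z up
- chip: round blue and white chip lying flat, 40 mm across, 6 mm thick, 14 g; origin at the centre of its underside
- die: white die, a 20 mm cube, 11 g, lying on a face; origin at the centre of its underside
- cup: red plastic dice cup standing upright, open at the top, 75 mm high, 56 mm across at the foot and 64 mm at the rim, wall 3 mm, about 90 g; origin at the centre of its underside. A square closed handle of 9 mm round bar on its +y side lies in its y-z plane: upper bar axis 66 mm up, lower bar axis 14 mm up, outer upright bar axis 64 mm from the cup's axis
- cup_loop (a point): middle of the opening in the cup's handle, at (0, 46, 40) mm in the cup's frame; the opening is 43 mm high and about 27 mm wide, and faces along the cup's x axis
- hook: fixed steel cup hook: 70 mm square foot 12 mm high, an upright post of 12 mm diameter on it (origin: centre of the foot's underside), and at the top a level bar of 7 mm diameter, axis 170 mm up, that runs 85 mm from the post's axis along the hook's own -x and ends in a tip turned up by 14 mm, 92 mm from the post's axis; the post ends level with the bar
- hook_mid (a point): on the axis of the hook's level bar, 45 mm from the post's axis; axes as the hook's (bar along x, free end to -x)
- tile_tray: fixed wooden tile tray lined with green, open at the top: outside 125 (x) x 115 (y) x 25 high mm, walls and floor 4 mm; origin at the centre of its underside
- chip_holder: fixed dark steel chip holder lined with grey, with a bright spring clip on its far (+x) edge, open at the top: outside 125 (x) x 115 (y) x 25 high mm, walls and floor 4 mm; the clip reaches 30 mm up and 80 mm from the centre; origin at the centre of its underside
- saucer: loose white porcelain saucer, 116 mm across, rim 18 mm high, 160 g, inner floor about 4 mm up; origin at the centre of its underside
- marker: bystander among the pieces: round green dealer marker with a brass spot, 38 mm across, 18 mm high; stays on the table; origin at the centre of its underside
- key: bystander among the pieces: steel door key on an orange plastic tag, 56 (x) x 22 (y) x 7 high mm; stays on the table; origin at the middle of its underside
- tumbler: bystander: blue ceramic tea tumbler, 54 mm across, 45 mm high; origin at the centre of its underside
- wall: bystander: neat stack of eight cream tiles that stays, 40 (x) x 122 (y) x 44 high mm; origin at the centre of its underside
- pusher: bystander: bamboo tile pusher, a flat stick 16 (x) x 260 (y) x 10 high mm, lying at the right of the pieces; origin at the centre of its underside
Not all that is in view belongs to the job. Of the things shaped like the chip, the blue one is meant.

How it is judged:
By the outcome, as a careful person would: the job done as asked, in the order asked, and still so for the second after the job is handed in, with the robot touching nothing.
It also fails if it takes over 72 s, if anything falls off the work surface, if the arm or the gripper's body presses on something with over 40 N, if the wrist force passes 120 N, or if a joint passes its speed limit or range.

## Robot

A 6-joint arm with a two-finger parallel gripper is mounted at the origin on the work surface. World frame = base frame: x ahead of the robot, y to its left, z up, the work surface at z = 0. Lengths are in m, angles in rad, forces in N, time in s.
With the tool pointing down it reaches from about 0.275 to 0.85 m from the base axis. Payload 5.2 kg.
Tool frame: the origin (TCP) lies midway between the tips of the shut fingers; the grasp point (between the pads) lies 19 mm behind it; y points along the fingers, x is the direction in which the jaws open and shut, and the axes are right-handed (so a half turn about y gives the same grasp; the last joint's range is limited). The gripper opens to 85 mm and grips with 20 to 120 N. Pads are 22 mm wide; open, the fingers measure 114 mm over their backs; the gripper's body (76 mm by 85 mm) begins 54 mm behind the grasp point. The pads swing forward as they close: fully open they stand 13 mm farther back than shut.
Start: joints at [1.074, 0.259, 1.535, -0, 1.348, -0.203], TCP at [0.159, 0.526, 0.231] pointing down, gripper open.
Joint ranges: [-3.14, 3.14], [-0.91, 2.08], [0.19, 2.58], [-1.22, 4.36], [0.22, 2.71], [-3.12, 3.12]. Speed limits (rad/s): [2.57, 2.57, 3.14, 3.14, 3.14, 3.14].

## Interface

Orientations are given as a 3x3 rotation matrix whose columns are the frame's x, y, z axes.
In Python, from cell import r gives the robot as it stands. The module is installed in compiled form; this text tells all that it offers.
- The arm moves only by the tool step_arm, never from a script. Its argument "plan" is a list of rows, each a list of 3 entries, a list of its own where there are three numbers: the shift along the tool's x, y, z in m, then the turn, a rotation vector about the tool's x, y, z in degrees, then the gripper's target within -1 to 1 (shut at 1, half-way at 0, fully open at -1). In form: [[[x, y, z], [wx, wy, wz], gripper], ...]. A call has 1 to 10 rows; each row is the pose to reach, as a shift and turn from the pose measured when the call began, along the tool's axes at that moment; what a row does not reach only later rows make up. A row lasts 1/8 s, in which the tool goes at most 62.5 mm and 10.7 degrees, less where a joint would pass 70% of its speed; a pose out of reach is approached as far as the arm can. A call with a gripper value outside its range is refused whole. The fingers move at their own pace and stop on an object; "newtons" is the grip in N (left out, the last holds). Time passes only in rows, so rows that repeat a pose let the fingers close. It gives the time, the measured TCP pose, the force and the opening at its end, in the units of the state.
- r.observe(): the state, without advancing time (a new reading comes with each control period).
- r.get_image(name): name is "scene" or "top"; returns a dict with "img" (384x512x3 uint8, red, green, blue), "intrinsics" (3x3 intrinsics, pixels), "k1" (the pictures are not rectified: a ray, as slopes to the right and down, at radius r is drawn at 1 + k1 r^2 times it, then the intrinsics apply), "R" (3x3) and "t" (3): a world point X has camera coordinates R X + t. Camera axes: x right, y down, z forward; pixel columns grow to the right and rows downward; lengths in m; the calibration is good to about 2 mm. A picture is of the moment at which its call begins. There is no depth.
- r.close_job(): hands the job in, once; it reports no verdict.
Trained networks look in the newest picture that a camera, given by its name, has taken for a name from the list of things; names that differ only in an ending like _2 or _b are one class to them, and where a whole thing is asked for, a point or a joint stands for the part that bears it (a point fixed in the world has none). Each returns a list of dicts, best first, with "confidence" (0 to 1); they miss things now and then, are a little off and sometimes report something else, mostly with a low value. They report only what shows in the picture. A call takes as long as a camera call. They do not tell look-alikes from the thing itself.
- r.recognise(target, camera): "bbox" ([left, top, width, height] in pixels, round what is visible of it).
The state is a dict: "t": time; "qpos": joint angles; "qd": joint speeds; "joint_torque": joint torques, N m; "tool_pos": TCP position; "tcp_rot": TCP orientation; "contact_force": force on the tool from outside, world axes, zero at the start; "moment": the same for the moment, N m; "width": opening from 0.0 (shut) to 1.0 (fully open).
Only numpy, scipy, OpenCV 4.12 (cv2) and the standard library are available. Lean on these libraries where they do the work, as an engineer would, in place of code of your own. Each camera call takes 0.05 s, during which the arm holds its last target. There are 200 camera calls.

## Working session

There is one attempt and no reset: what is moved stays moved. The work goes in short steps, Python scripts to look and compute and a tool call to move; the robot and the scene stay as the last step left them, time stands still between calls to the robot, and variables do not carry over. Pictures are saved under pics/ and viewed, about 8 in all and at most 12, crops included, and the job is handed in when it is done.

Besides the shell and the picture viewer there is one more tool, called after "Call:" as name(argument=value, ...), one argument or row to a line, values as JSON. step_arm: Moves the arm, as the interface text tells. Its arguments: {"type":"object","properties":{"plan":{"type":"array","items":{"type":"array"}},"newtons":{"type":"number"}},"required":["plan"]}

```bash
mkdir -p pics; ls
cat > h.py <<'E'
import numpy as np,cv2
from cell import r
def grab(n):
    d=r.get_image(n); return d
def ray(d,u,v):
    K=np.array(d["intrinsics"]);k=d["k1"]
    a=np.array([(u-K[0,2])/K[0,0],(v-K[1,2])/K[1,1]]);b=a.copy()
    for _ in range(30): b=a/(1+k*(b@b))
    R=np.array(d["R"]);t=np.array(d["t"])
    return -R.T@t, R.T@np.array([b[0],b[1],1])
def at(d,u,v,z):
    o,w=ray(d,u,v); return o+w*(z-o[2])/w[2]
def proj(d,X):
    K=np.array(d["intrinsics"]);c=np.array(d["R"])@np.array(X)+np.array(d["t"]);s=c[:2]/c[2]
    s=s*(1+d["k1"]*(s@s)); return s*[K[0,0],K[1,1]]+K[:2,2]
E
python3 - <<'E'
from h import *
for n in("scene","top"):
    d=grab(n);cv2.imwrite(f"pics/{n}0.png",cv2.resize(d["img"][:,:,::-1],(800,600),interpolation=cv2.INTER_CUBIC))
    print(n,np.round(-np.array(d["R"]).T@d["t"],3),d["intrinsics"],d["k1"])
    for k in "tile1 chip die cup hook tile_tray chip_holder saucer marker key tumbler wall pusher".split():
        print(k,[([int(x) for x in q["bbox"]],round(q["confidence"],2)) for q in r.recognise(k,n)][:4])
print(r.observe())
E
```

```text
pics
scene [ 1.046 -0.297  0.965] [[431.95022565   0.         256.93621866]
 [  0.         431.95022565 194.15179331]
 [  0.           0.           1.        ]] 0.01034032407386721
tile1 [([267, 207, 13, 15], 0.6), ([220, 225, 19, 13], 0.5)]
chip [([202, 197, 14, 6], 0.68), ([242, 170, 16, 12], 0.58), ([236, 200, 13, 14], 0.45)]
die [([196, 216, 10, 12], 0.44)]
cup [([300, 150, 19, 39], 0.8)]
hook [([298, 150, 23, 39], 0.75), ([362, 109, 34, 83], 0.62)]
tile_tray [([173, 244, 22, 16], 0.71), ([195, 262, 71, 70], 0.56)]
chip_holder [([250, 235, 63, 60], 0.72)]
saucer [([317, 223, 49, 40], 0.95), ([251, 234, 61, 63], 0.22)]
marker [([264, 206, 17, 18], 0.73), ([150, 232, 13, 17], 0.59)]
key [([174, 244, 22, 18], 0.73)]
tumbler [([265, 186, 20, 19], 0.54)]
wall [([124, 303, 58, 43], 0.87)]
pusher [([104, 217, 29, 77], 0.87), ([251, 233, 62, 65], 0.51)]
top [ 0.248 -0.028  1.356] [[460.82322264   0.         250.99779051]
 [  0.         460.82322264 197.22269591]
 [  0.           0.           1.        ]] -0.17480475843461277
tile1 [([271, 197, 15, 12], 0.48), ([168, 212, 28, 26], 0.47)]

[... 661 characters left out ...]
+00,  4.55650907e-07,
        1.34803141e+00, -2.02793193e-01]), 'qd': array([-0.00041225,  0.00058718, -0.00024018,  0.00178376,  0.00052425,
       -0.00031703]), 'joint_torque': array([-4.46110528e-05, -4.45918071e+01, -2.90895474e+01, -1.80048150e-04,
        8.49438711e-04, -7.56398208e-06]), 'tool_pos': array([0.15924636, 0.52643937, 0.23131147]), 'tcp_rot': array([[ 2.89588338e-01, -1.62900630e-05, -9.57151291e-01],
       [ 9.57151291e-01, -2.91292158e-05,  2.89588338e-01],
       [-3.25984788e-05, -9.99999999e-01,  7.15657368e-06]]), 'contact_force': array([-0.2929465 ,  0.35606745,  0.41369439]), 'moment': array([-0.00710063,  0.04707286, -0.00442032]), 'width': 1.0001171605241181}
```

View pics/top0.png

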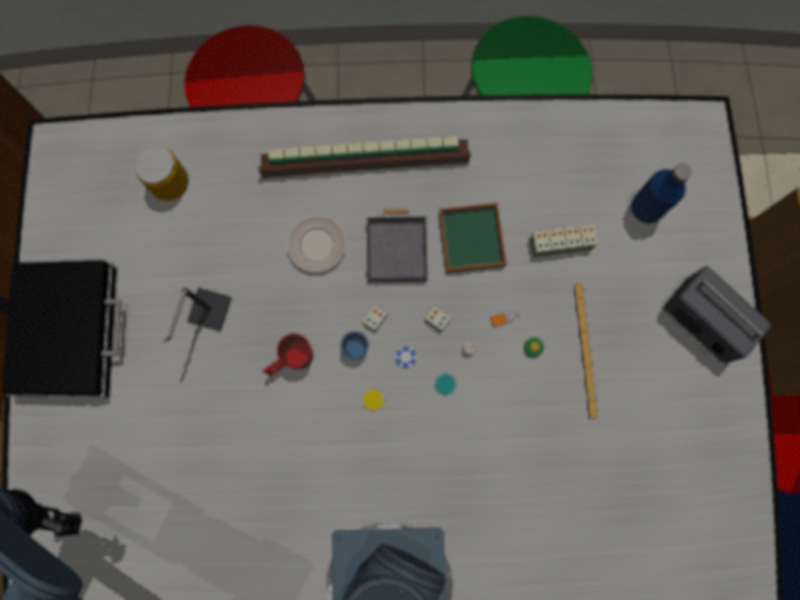

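View pics/scene0.png

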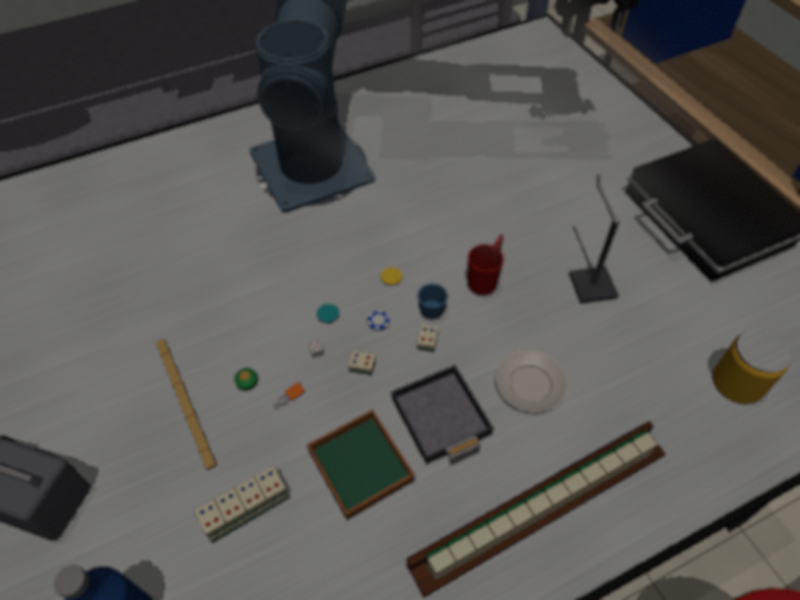

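The top view (800x600) shows these things:
- The cup is at (292,352) with its handle to the lower left, and the hook foot is at (210,310).
- The loose tiles are at (375,319) and (437,319), and the die is at (468,349).
- The chip look-alikes are blue/white at (405,357), teal (445,384) and yellow (373,400). I choose the blue/white one.
- The tile look-alikes are the stack at (565,240) and the rack at the top, so I choose the two loose tiles.
- The tray is at (473,237), the holder at (397,250), and the saucer at (316,245).
- The blue tumbler at (354,346) could be taken for the cup, so I choose the red one.

Next I fit silhouettes in both views.

```bash
cat > fit.py <<'E'
from h import *
from scipy.optimize import minimize
S=4
def box(w,d,h,cx=0,cy=0,z0=0): return np.array([[cx+a*w/2,cy+b*d/2,z] for a in(-1,1) for b in(-1,1) for z in(z0,z0+h)])
def cyl(r1,r2,h,z0=0): 
    a=np.linspace(0,2*np.pi,40); return np.vstack([np.c_[r*np.cos(a),r*np.sin(a),0*a+z] for r,z in((r1,z0),(r2,z0+h))])
def bar(p,q,r):
    g=np.random.RandomState(0).randn(60,3); g=r*g/np.linalg.norm(g,axis=1)[:,None]; return np.vstack([g+p,g+q])
CUP=[cyl(.028,.032,.075),bar([0,.03,.066],[0,.064,.066],.0045),bar([0,.028,.014],[0,.064,.014],.0045),bar([0,.064,.014],[0,.064,.066],.0045)]
HOOK=[box(.07,.07,.012),bar([0,0,.012],[0,0,.17],.006),bar([0,0,.17],[-.085,0,.17],.0035),bar([-.085,0,.17],[-.092,0,.184],.0035)]
M=dict(tile=[box(.04,.03,.022)],die=[box(.02,.02,.02)],chip=[cyl(.02,.02,.006)],cup=CUP,saucer=[cyl(.035,.058,.018)],tray=[box(.125,.115,.025)],hook=HOOK)
def render(d,parts,p,off,shape):
    c,s=np.cos(p[2]),np.sin(p[2]);m=np.zeros(shape,np.uint8)
    for P in parts:
        W=np.c_[c*P[:,0]-s*P[:,1]+p[0],s*P[:,0]+c*P[:,1]+p[1],P[:,2]]
        uv=np.array([proj(d,x) for x in W]);q=cv2.convexHull(((uv-off)*S+S/2-.5).astype(np.float32))
        cv2.fillConvexPoly(m,np.round(q*16).astype(np.int32),1,cv2.LINE_8,4)
    return m
def crop(d,u,v,w):
    u,v=int(u),int(v);x0,y0=max(u-w,0),max(v-w,0)
    im=d["img"][y0:v+w,x0:u+w];return cv2.resize(im,None,fx=S,fy=S,interpolation=cv2.INTER_CUBIC),np.array([x0,y0])
def mask(im,kind):
    lab=cv2.cvtColor(im.astype(np.float32)/255,cv2.COLOR_RGB2LAB);med=np.median(lab.reshape(-1,3),0)
    ch=np.hypot(lab[...,1]-med[1],lab[...,2]-med[2]);L=lab[...,0]-med[0]
    if kind=="cup": m=lab[...,1]>18
    elif kind=="hook": m=L<-14
    elif kind=="tray": m=(ch>6)|(L<-14)
    elif kind=="saucer": m=(ch>3.5)
    elif kind=="chip": m=(ch>8)|(L>7)
    else: m=(ch>6)|(L>7)
    m=cv2.morphologyEx(m.astype(np.uint8),cv2.MORPH_CLOSE,np.ones((7,7)))
    n,l,st,ce=cv2.connectedComponentsWithStats(m)
    c=np.array(m.shape[::-1])/2
    k=min(range(1,n),key=lambda i:np.linalg.norm(ce[i]-c)-(st[i,4]>150)*1000)
    m=(l==k).astype(np.uint8); cs,_=cv2.findContours(m,0,2);cv2.drawContours(m,cs,-1,1,-1)
    return m
def fit(views,kind,p0s):
    # views: list of (d,im,off,mask)
    def cost(p): 
        s=0
        for d,im,off,m in views:
            g=render(d,M[kind],p,off,m.shape);s+=1-(g&m).sum()/max(1,(g|m).sum())
        return s
    best=None
    for p0 in p0s:
        o=minimize(cost,p0,method="Nelder-Mead",options=dict(initial_simplex=np.array(p0)+np.array([[0,0,0],[.008,0,0],[0,.008,0],[0,0,.3]]),xatol=1e-4,fatol=1e-4,maxiter=150))
        if best is None or o.fun<best.fun: best=o
    return best
E
cat > m1.py <<'E'
from fit import *
T,C=grab("top"),grab("scene")
O=dict(tileA=((375,319),(427,337),13),tileB=((437,319),(361,361),13),chip=((405,357),(378,320),13),die=((468,349),(316,348),9),cup=((290,353),(485,265),32),saucer=((316,245),(530,382),36),tray=((473,237),(360,462),40),holder=((397,250),(441,412),40),hook=((195,312),(600,240),50))
rows=[]
for n,(a,b,w) in O.items():
    kind=n[:4] if n[:4]=="tile" else ("tray" if n=="holder" else n)
    vs=[]
    for d,c in((T,a),(C,b)):
        im,off=crop(d,c[0]/1.5625,c[1]/1.5625,w); vs.append((d,im,off,mask(im,kind)))
    x=at(T,*(np.array(a)/1.5625),.02)
    ys=[0] if n in("chip","saucer","tray","holder") else ([0,.5,-.5] if n=="die" else [-2.5,-1.5,-.5,.5,1.5,2.5])
    f=fit(vs,kind,[[x[0],x[1],y] for y in ys])
    single=[fit([v],kind,[f.x]).x for v in vs]
    print(n,np.round(f.x,4),"cost",round(f.fun,3),"top",np.round(single[0],4),"scene",np.round(single[1],4),flush=True)
    row=[]
    for d,im,off,m in vs:
        v=im.copy()
        for mm,col in((m,(255,255,0)),(render(d,M[kind],f.x,off,m.shape),(255,0,255))):
            cs,_=cv2.findContours(mm,0,2);cv2.drawContours(v,cs,-1,col,1)
        row.append(cv2.resize(v,(133,190) if 0 else (130,190)))
    rows.append(np.hstack(row))
while len(rows)<9: rows.append(rows[0]*0)
out=np.vstack([np.hstack(rows[i:i+3]) for i in(0,3,6)])
cv2.imwrite("pics/fit1.png",out[:,:,::-1]);print(r.observe()["t"])
E
time python3 m1.py
```

```text
tileA [0.4944 0.013  2.5974] cost 0.832 top [0.4988 0.0126 2.6399] scene [0.4915 0.0144 2.5953]
tileB [ 0.4906 -0.1061  0.9959] cost 0.849 top [ 0.4948 -0.1058  1.115 ] scene [ 0.4861 -0.1055  1.103 ]
chip [ 0.4204 -0.0423  0.1502] cost 0.368 top [ 0.4222 -0.0421  0.3186] scene [ 0.4174 -0.0433  0.1894]Traceback (most recent call last):
  File "m1.py", line 9, in <module>
    im,off=crop(d,c[0]/1.5625,c[1]/1.5625,w); vs.append((d,im,off,mask(im,kind)))
                                                                  ~~~~^^^^^^^^^
  File "fit.py", line 34, in mask
    k=min(range(1,n),key=lambda i:np.linalg.norm(ce[i]-c)-(st[i,4]>150)*1000)
ValueError: min() iterable argument is empty

real	0m6.977s
user	0m3.934s
sys	0m0.492s
```

```bash
python3 - <<'E'
s=open('fit.py').read()
s=s.replace('    else: m=(ch>6)|(L>7)\n','''    else:
        D=np.hypot(1.5*ch,np.maximum(L,0)); h,w=D.shape; D=cv2.GaussianBlur(D,(0,0),1.5); m=D>.4*np.percentile(D[h//3:-h//3,w//3:-w//3],93)
''').replace('elif kind=="chip": m=(ch>8)|(L>7)','elif kind=="chip": m=(ch>6)|(L>6)').replace("    return m\ndef fit","    if kind!='cup' and kind!='hook': m[:]=0; cv2.fillConvexPoly(m,cv2.convexHull(np.vstack(cs)),1)\n    return m\ndef fit")
s=s.replace("    k=min(","    if n<2: return m\n    k=min(")
open('fit.py','w').write(s)
m=open('m1.py').read()
m=m.replace("(427,337),13","(427,337),16").replace("(361,361),13","(361,361),16").replace("(378,320),13","(378,320),15").replace("(316,348),9","(316,348),11")
open('m1.py','w').write(m)
E
python3 m1.py
```

```text
tileA [ 0.4959  0.0141 -0.6047] cost 0.436 top [ 0.4978  0.0149 -0.5948] scene [ 0.4904  0.0148 -0.5758]
tileB [ 0.4906 -0.1054  0.9137] cost 0.407 top [ 0.4924 -0.1047  0.9816] scene [ 0.4871 -0.1062  1.0788]
chip [ 0.4188 -0.0428  0.2176] cost 0.292 top [ 0.4222 -0.0412  0.0999] scene [ 0.4176 -0.0436  0.363 ]
die [ 0.4309 -0.1629  1.3434] cost 0.89 top [ 0.4332 -0.1621  0.9744] scene [ 0.4268 -0.1633  1.3454]
cup [0.4301 0.161  0.5839] cost 0.694 top [0.4297 0.161  0.5659] scene [0.4234 0.1657 0.6818]
saucer [ 0.6449  0.1264 -0.1313] cost 0.373 top [ 0.648   0.1256 -0.3608] scene [0.6319 0.1218 0.11  ]
tray [ 0.6463 -0.1798  0.0804] cost 0.087 top [ 0.649  -0.178   0.0748] scene [ 0.6463 -0.1798  0.0806]
holder [ 0.6303 -0.0312 -0.0257] cost 0.203 top [ 0.6296 -0.0306 -0.0214] scene [ 0.6306 -0.0329 -0.0251]
hook [0.5228 0.3336 1.3019] cost 0.354 top [0.5248 0.3361 1.2737] scene [0.5217 0.3344 1.3011]
1.6
```

View pics/fit1.png

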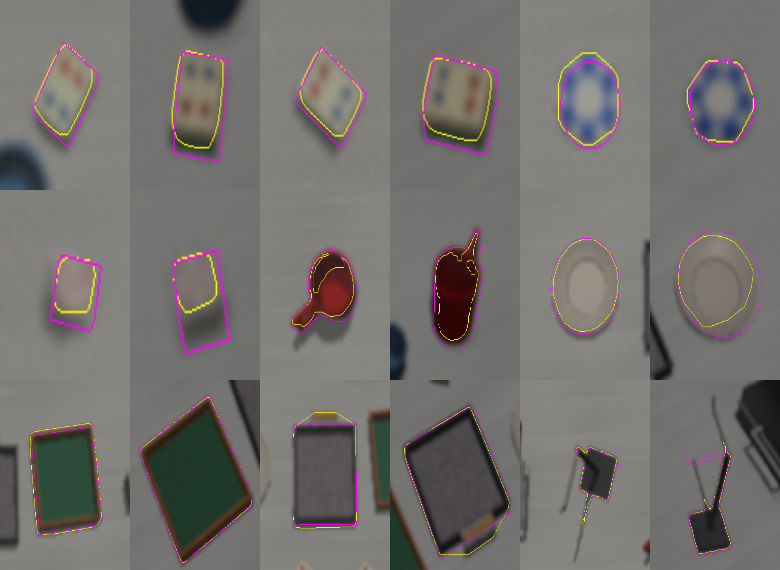

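Montage (crops are squeezed):
- Tiles, chip, tray and holder are outlined well.
- The die and tile masks cover only the bright top face.
- The cup mask has holes.
- The hook bar is light grey and runs toward −x from the post, so its yaw is about −0.27.

I'll refit these with better masks.

```bash
python3 - <<'E'
s=open('fit.py').read()
s=s.replace('tile=[box(.04,.03,.022)],die=[box(.02,.02,.02)]','tile=[box(.04,.03,.001,z0=.021)],die=[box(.019,.019,.001,z0=.019)]')
s=s.replace('lab[...,1]>18','lab[...,1]-med[1]>9').replace('m=L<-14\n','m=(L<-9)\n',1)
s=s.replace("    m=cv2.morphologyEx","    if kind in('tile','die'): m=m&(L>-7)\n    m=cv2.morphologyEx")
open('fit.py','w').write(s)
m=open('m1.py').read()
m=m.replace('rows.append(np.hstack(row))','rows.append(np.hstack([cv2.resize(x,(260,260)) for x in row]))').replace("row.append(cv2.resize(v,(133,190) if 0 else (130,190)))","row.append(v)")
i=m.index("while len");m=m[:i]+'''out=np.vstack([np.hstack(rows[i:i+2]) for i in(0,2,4)])
out=cv2.resize(out,(800,600),interpolation=cv2.INTER_AREA)
cv2.imwrite("pics/fit2.png",out[:,:,::-1])
'''
m=m.replace("for n,(a,b,w) in O.items():","O={k:O[k] for k in('tileA','tileB','die','cup','saucer','hook')}\nfor n,(a,b,w) in O.items():")
m=m.replace("[-2.5,-1.5,-.5,.5,1.5,2.5])","([-.27,0,-.5] if n=='hook' else [.58,.4,.8] if n=='cup' else [-2.5,-1.5,-.5,.5,1.5,2.5]))")
m=m.replace("    x=at(T","    x=[.523,.3336] if n=='hook' else at(T")
open('m2.py','w').write(m)
E
python3 m2.py
```

```text
tileA [ 0.4949  0.0134 -0.6649] cost 0.238 top [ 0.4969  0.0147 -0.6307] scene [ 0.4941  0.013  -0.6233]
tileB [ 0.4899 -0.1062  0.9244] cost 0.197 top [ 0.4917 -0.1045  0.8973] scene [ 0.4894 -0.1067  0.9284]
die [ 0.431  -0.1623 -0.0297] cost 0.524 top [ 0.4318 -0.1615 -0.1311] scene [ 0.4291 -0.1635 -0.1047]
cup [0.431  0.1609 0.5741] cost 0.269 top [0.4316 0.1617 0.5808] scene [0.4253 0.1616 0.6071]
saucer [ 0.6441  0.1269 -0.2024] cost 0.339 top [ 0.649   0.1255 -0.1345] scene [0.6346 0.1231 0.0215]
hook [ 0.5223  0.3344 -0.306 ] cost 0.373 top [ 0.5256  0.3352 -0.3016] scene [ 0.5222  0.3338 -0.2931]
```

View pics/fit2.png

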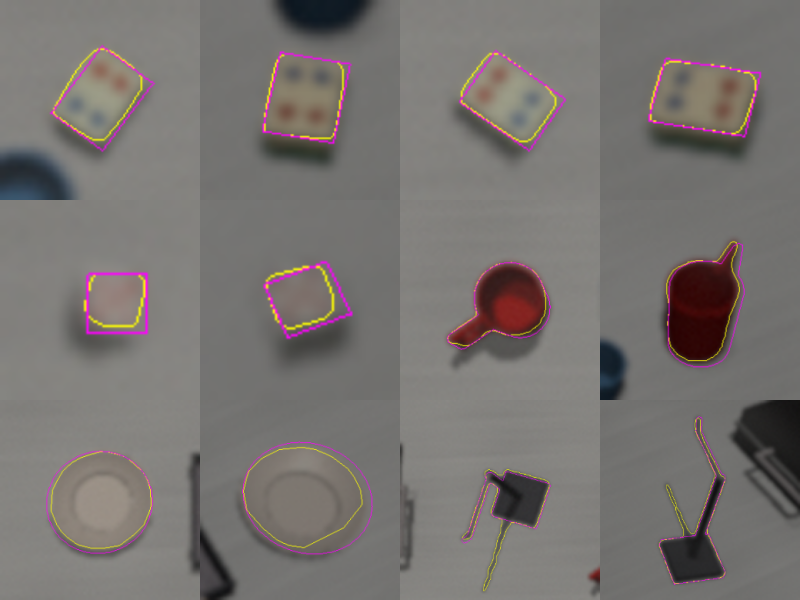

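The fits now agree. Top and scene differ by about 3 mm, so I average them. The red cup and the other choices are confirmed. Next is a small planner that expresses targets in tool axes.

```bash
cat > go.py <<'E'
import sys,json
from h import *
from scipy.spatial.transform import Rotation as Ro
def down(yaw,tilt=0):
    c,s=np.cos(yaw),np.sin(yaw); R=np.array([[c,0,-s],[s,0,c],[0,-1,0]]); 
    return R@Ro.from_rotvec([tilt,0,0]).as_matrix()
if __name__=="__main__":
    o=r.observe();R0=np.array(o["tcp_rot"]);p0=np.array(o["tool_pos"])
    print("t",round(o["t"],2),"pos",np.round(p0,4),"F",np.round(o["contact_force"],1),"w",round(o["width"],3),"yaw",round(np.arctan2(R0[1,0],R0[0,0]),3))
    for a in sys.argv[1:]:
        v=[float(q) for q in a.split(",")]
        Rt=down(v[3],v[4] if len(v)>4 else 0)
        print(a,"shift",np.round(R0.T@(np.array(v[:3])-p0),4),"turn",np.round(np.degrees(Ro.from_matrix(R0.T@Rt).as_rotvec()),2))
E
python3 go.py .430,.161,.115,.575 .430,.161,.025,.575
```

```text
t 1.7 pos [0.1592 0.5265 0.2313] F [0.3 0.2 0.2] w 0.998 yaw 1.277
.430,.161,.115,.575 shift [-0.2714  0.1163 -0.365 ] turn [-0.   40.22  0.  ]
.430,.161,.025,.575 shift [-0.2714  0.2063 -0.365 ] turn [-0.   40.22  0.  ]
```

Call:
step_arm(
  plan=[
    [[-0.271,0.116,-0.365],[0,40.2,0],-1],
    [[-0.271,0.116,-0.365],[0,40.2,0],-1],
    [[-0.271,0.116,-0.365],[0,40.2,0],-1],
    [[-0.271,0.116,-0.365],[0,40.2,0],-1],
    [[-0.271,0.116,-0.365],[0,40.2,0],-1],
    [[-0.271,0.116,-0.365],[0,40.2,0],-1],
    [[-0.271,0.116,-0.365],[0,40.2,0],-1],
    [[-0.271,0.116,-0.365],[0,40.2,0],-1],
    [[-0.271,0.116,-0.365],[0,40.2,0],-1],
    [[-0.271,0.116,-0.365],[0,40.2,0],-1],
  ],
)

```text
t: 2.95
tool_pos: [0.4297, 0.1617, 0.1154]
tcp_rot: [[0.839, -0.001, -0.544], [0.544, 0.0, 0.839], [-0.0, -1.0, 0.001]]
contact_force: [1.0, 1.2, -0.1]
width: 1.0
```

Descend, grip and then lift a little.

Call:
step_arm(
  plan=[
    [[0,0.05,0],[0,0,0],-1],
    [[0,0.09,0],[0,0,0],-1],
    [[0,0.09,0],[0,0,0],-1],
    [[0,0.09,0],[0,0,0],1],
    [[0,0.09,0],[0,0,0],1],
    [[0,0.09,0],[0,0,0],1],
    [[0,0.09,0],[0,0,0],1],
    [[0,0.09,0],[0,0,0],1],
  ],
  newtons=35,
)

```text
t: 3.95
tool_pos: [0.4309, 0.1621, 0.0272]
tcp_rot: [[0.839, 0.003, -0.544], [0.544, 0.001, 0.839], [0.003, -1.0, -0.001]]
contact_force: [-1.8, 0.4, 7.6]
width: 0.711
```

```bash
python3 go.py .431,.162,.164,.575 .3895,.327,.164,-.30
```

```text
t 3.95 pos [0.4309 0.1621 0.0272] F [-1.8  0.4  7.6] w 0.711 yaw 0.575
.431,.162,.164,.575 shift [ 0.0004 -0.1368 -0.0002] turn [ 0.04 -0.01  0.17]
.3895,.327,.164,-.30 shift [ 0.0553 -0.1367  0.1608] turn [-4.000e-02  5.013e+01  1.800e-01]
```

Call:
step_arm(
  plan=[
    [[0,-0.05,0],[0,0,0],1],
    [[0,-0.1,0],[0,0,0],1],
    [[0,-0.137,0],[0,10,0],1],
    [[0.018,-0.137,0.05],[0,20,0],1],
    [[0.037,-0.137,0.1],[0,30,0],1],
    [[0.055,-0.137,0.161],[0,40,0],1],
    [[0.055,-0.137,0.161],[0,50.1,0],1],
    [[0.055,-0.137,0.161],[0,50.1,0],1],
    [[0.055,-0.137,0.161],[0,50.1,0],1],
  ],
)

```text
t: 5.08
tool_pos: [0.3893, 0.3264, 0.1647]
tcp_rot: [[0.956, 0.004, 0.292], [-0.292, 0.001, 0.956], [0.003, -1.0, 0.002]]
contact_force: [-0.2, -0.7, -1.6]
width: 0.717
```

```bash
cat > v.py <<'E'
import sys
from fit import *
# overlay held-cup model + hook on both views
o=r.observe();p=o["tool_pos"];R=np.array(o["tcp_rot"])
dz=float(sys.argv[1]);yaw=np.arctan2(R[1,0],R[0,0]);print(np.round(p,4),round(yaw,3),o["t"],o["width"])
row=[]
for n,(u,v) in(("top",(265/1.5625,300/1.5625)),("scene",(560/1.5625,220/1.5625))):
    d=grab(n);im,off=crop(d,u,v,50);vv=im.copy()
    def dr(parts,q,z,col):
        m=render(d,[P+[0,0,z] for P in parts],q,off,im.shape[:2]);cs,_=cv2.findContours(m,0,2);cv2.drawContours(vv,cs,-1,col,1)
    dr(CUP,[p[0],p[1],yaw],p[2]-dz,(255,0,255));dr(HOOK,[.5225,.334,-.30],0,(255,255,0)); row.append(vv)
cv2.imwrite("pics/"+sys.argv[2],np.hstack(row)[:,:,::-1])
E
python3 v.py .0272 hk1.png
```

```text
[0.3893 0.3264 0.1647] -0.296 5.075 0.7171687503277755
```

View pics/hk1.png

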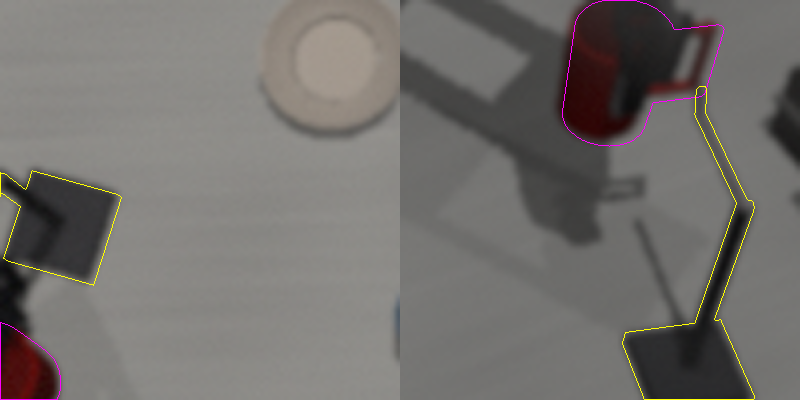

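The overlay matches the held cup and hook within about 3 mm: the handle is at (700,60) in the scene crop, beside the hook tip at (700,90). Next I slide the loop along the bar.

Call:
step_arm(
  plan=[
    [[0.015,0,0],[0,0,0],1],
    [[0.03,0,0],[0,0,0],1],
    [[0.04,0,0],[0,0,0],1],
    [[0.05,0,0],[0,0,0],1],
    [[0.065,0,0],[0,0,0],1],
    [[0.08,0,0],[0,0,0],1],
    [[0.08,0,0],[0,0,0],1],
  ],
)

```text
t: 6.05
tool_pos: [0.4674, 0.3021, 0.1647]
tcp_rot: [[0.955, 0.004, 0.295], [-0.295, 0.001, 0.955], [0.003, -1.0, 0.002]]
contact_force: [-0.2, -1.1, -0.7]
width: 0.713
```

```bash
sed -i 's#265/1.5625,300/1.5625#230/1.5625,330/1.5625#' v.py; python3 v.py .0272 hk2.png; python3 go.py
```

```text
[0.4674 0.3021 0.1647] -0.3 6.05 0.7131074203862076
t 6.15 pos [0.4659 0.3024 0.1645] F [ 0.1 -0.1 -1.4] w 0.712 yaw -0.299
```

View pics/hk2.png

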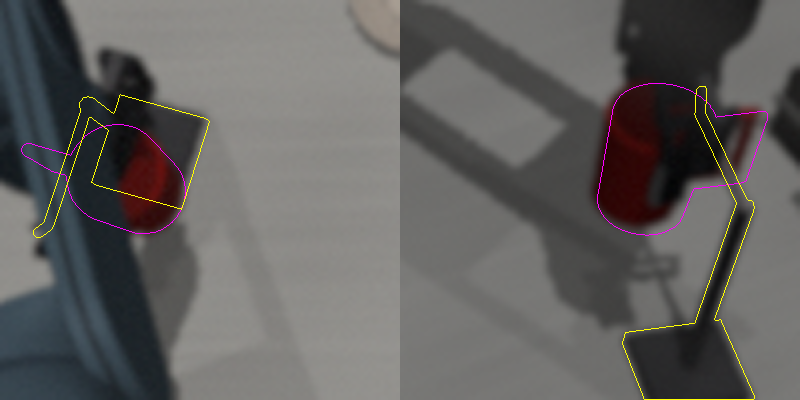

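The loop sits around the bar at mid-length and no force was felt. Now I lower the cup until the handle meets the bar.

Call:
step_arm(
  plan=[
    [[0,0.008,0],[0,0,0],1],
    [[0,0.014,0],[0,0,0],1],
    [[0,0.018,0],[0,0,0],1],
    [[0,0.022,0],[0,0,0],1],
    [[0,0.025,0],[0,0,0],1],
    [[0,0.025,0],[0,0,0],1],
  ],
)

```text
t: 6.9
tool_pos: [0.4658, 0.3024, 0.1393]
tcp_rot: [[0.956, 0.002, 0.294], [-0.294, 0.001, 0.956], [0.002, -1.0, 0.001]]
contact_force: [0.1, 0.6, -1.1]
width: 0.711
```

Call:
step_arm(
  plan=[
    [[0,0.002,0],[0,0,0],1],
    [[0,0.004,0],[0,0,0],1],
    [[0,0.004,0],[0,0,0],1],
  ],
)

```text
t: 7.28
tool_pos: [0.4663, 0.3025, 0.136]
tcp_rot: [[0.956, 0.004, 0.294], [-0.294, 0.001, 0.956], [0.003, -1.0, 0.002]]
contact_force: [-1.0, -2.0, 5.5]
width: 0.711
```

Contact at z 0.136 with Fz +5.5 N, so the handle rests on the bar. Next I tilt 30° about the bar to bring the cup near its hanging attitude.

Call:
step_arm(
  plan=[
    [[0,-0.001,-0.003],[0,0,0],1],
    [[0,0.003,-0.003],[5,0,0],1],
    [[0,0.007,0],[10,0,0],1],
    [[0,0.011,0.004],[15,0,0],1],
    [[0,0.015,0.0085],[20,0,0],1],
    [[0,0.018,0.013],[25,0,0],1],
    [[0,0.021,0.0175],[30,0,0],1],
    [[0,0.021,0.0175],[30,0,0],1],
  ],
)

```text
t: 8.28
tool_pos: [0.4703, 0.319, 0.1144]
tcp_rot: [[0.955, 0.148, 0.256], [-0.296, 0.48, 0.826], [-0.001, -0.865, 0.502]]
contact_force: [-1.5, 2.5, 0.8]
width: 0.714
```

Call:
step_arm(
  plan=[
    [[0,0,0],[0,0,0],-0.5],
    [[0,0,0],[0,0,0],-0.6],
    [[0,0,0],[0,0,0],-0.8],
    [[0,0,0],[0,0,0],-0.8],
    [[0,-0.02,0],[0,0,0],-0.8],
    [[0,-0.05,0],[0,0,0],-0.8],
    [[0,-0.09,0],[0,0,0],-0.8],
    [[0,-0.14,0],[0,0,0],-0.8],
    [[0,-0.14,0],[0,0,0],-0.8],
  ],
)

```text
t: 9.4
tool_pos: [0.4516, 0.2507, 0.2389]
tcp_rot: [[0.955, 0.155, 0.254], [-0.298, 0.479, 0.826], [0.006, -0.864, 0.503]]
contact_force: [-0.1, -0.1, -0.6]
width: 0.9
```

```bash
python3 v.py .024 hk3.png; python3 go.py .496,.014,.12,.94 .496,.014,.003,.94
```

```text
[0.4516 0.2507 0.2389] -0.302 9.4 0.9001232768640429
t 9.5 pos [0.4497 0.2516 0.2356] F [ 0.3  0.2 -0.3] w 0.899 yaw -0.301
.496,.014,.12,.94 shift [ 0.1147 -0.0071 -0.2424] turn [-26.14 -69.38  18.68]
.496,.014,.003,.94 shift [ 0.1147  0.0941 -0.3012] turn [-26.14 -69.38  18.68]
```

View pics/hk3.png

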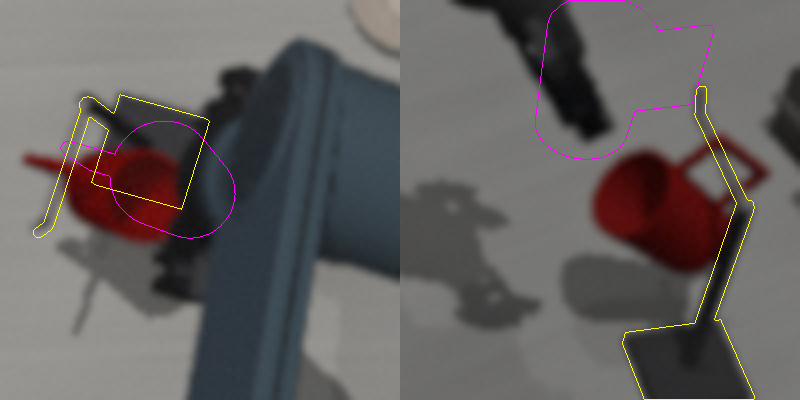

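The cup hangs from the bar: in the scene crop the handle loop is over the bar at (730,160) and the cup is tilted below it. Next is tile A.

Call:
step_arm(
  plan=[
    [[0.1147,-0.007,-0.2424],[-26.1,-69.4,18.7],-0.2],
    [[0.1147,-0.007,-0.2424],[-26.1,-69.4,18.7],-0.2],
    [[0.1147,-0.007,-0.2424],[-26.1,-69.4,18.7],-0.2],
    [[0.1147,-0.007,-0.2424],[-26.1,-69.4,18.7],-0.2],
    [[0.1147,-0.007,-0.2424],[-26.1,-69.4,18.7],-0.2],
    [[0.1147,-0.007,-0.2424],[-26.1,-69.4,18.7],-0.2],
    [[0.1147,-0.007,-0.2424],[-26.1,-69.4,18.7],-0.2],
    [[0.1147,-0.007,-0.2424],[-26.1,-69.4,18.7],-0.2],
    [[0.1147,-0.007,-0.2424],[-26.1,-69.4,18.7],-0.2],
  ],
)

```text
t: 10.62
tool_pos: [0.4954, 0.0148, 0.1191]
tcp_rot: [[0.591, -0.002, -0.807], [0.807, 0.002, 0.591], [0.0, -1.0, 0.003]]
contact_force: [0.4, 0.5, -0.3]
width: 0.6
```

```bash
python3 go.py .496,.014,.003,.94
```

```text
t 10.62 pos [0.4954 0.0148 0.1191] F [ 0.4  0.5 -0.3] w 0.6 yaw 0.939
.496,.014,.003,.94 shift [-0.0003  0.1161 -0.0013] turn [-0.17 -0.05  0.01]
```

Call:
step_arm(
  plan=[
    [[0,0.06,-0.001],[0,0,0],-0.2],
    [[0,0.1,-0.001],[0,0,0],-0.2],
    [[0,0.115,-0.001],[0,0,0],-0.2],
    [[0,0.115,-0.001],[0,0,0],-0.2],
    [[0,0.115,-0.001],[0,0,0],1],
    [[0,0.115,-0.001],[0,0,0],1],
    [[0,0.115,-0.001],[0,0,0],1],
    [[0,0.115,-0.001],[0,0,0],1],
    [[0,0.08,0],[0,0,0],1],
    [[0,0.03,0],[0,0,0],1],
  ],
  newtons=30,
)

```text
t: 11.88
tool_pos: [0.4941, 0.0151, 0.0894]
tcp_rot: [[0.591, -0.005, -0.807], [0.807, 0.003, 0.591], [-0.001, -1.0, 0.006]]
contact_force: [0.8, -0.6, -0.7]
width: 0.344
```

```bash
python3 - <<'E'
import numpy as np
c,s=np.cos(.08),np.sin(.08)
for k in(1,-1): print(.647-s*.023*k,-.179+c*.023*k)
E
python3 go.py .6452,-.1561,.09,.08  .6452,-.1561,.0085,.08
```

```text
0.645161962038709 -0.15607356075503975
0.648838037961291 -0.20192643924496023
t 11.88 pos [0.4941 0.0151 0.0894] F [ 0.8 -0.6 -0.7] w 0.344 yaw 0.939
.6452,-.1561,.09,.08 shift [-0.0489 -0.0019 -0.223 ] turn [-0.28 49.22 -0.2 ]
.6452,-.1561,.0085,.08 shift [-0.0489  0.0796 -0.2235] turn [-0.28 49.22 -0.2 ]
```

Call:
step_arm(
  plan=[
    [[-0.049,-0.002,-0.223],[0,49.2,0],1],
    [[-0.049,-0.002,-0.223],[0,49.2,0],1],
    [[-0.049,-0.002,-0.223],[0,49.2,0],1],
    [[-0.049,-0.002,-0.223],[0,49.2,0],1],
    [[-0.049,-0.002,-0.223],[0,49.2,0],1],
    [[-0.049,-0.002,-0.223],[0,49.2,0],1],
    [[-0.049,0.04,-0.223],[0,49.2,0],1],
    [[-0.049,0.07,-0.223],[0,49.2,0],1],
    [[-0.049,0.0785,-0.223],[0,49.2,0],1],
    [[-0.049,0.0785,-0.223],[0,49.2,0],1],
  ],
)

```text
t: 13.12
tool_pos: [0.6445, -0.1552, 0.0106]
tcp_rot: [[0.997, -0.005, -0.083], [0.083, 0.003, 0.997], [-0.005, -1.0, 0.003]]
contact_force: [0.3, 0.7, -0.7]
width: 0.343
```

Call:
step_arm(
  plan=[
    [[0,0.002,0],[0,0,0],1],
    [[0,0.002,0],[0,0,0],-0.2],
    [[0,0.002,0],[0,0,0],-0.2],
    [[0,0.002,0],[0,0,0],-0.2],
    [[0,-0.04,0],[0,0,0],-0.2],
    [[0,-0.09,0],[0,0,0],-0.2],
    [[0,-0.09,0],[0,0,0],-0.2],
  ],
)

```text
t: 14.0
tool_pos: [0.6481, -0.1567, 0.1059]
tcp_rot: [[0.997, 0.004, -0.083], [0.083, -0.001, 0.997], [0.004, -1.0, -0.002]]
contact_force: [0.8, 0.4, -0.1]
width: 0.6
```

```bash
python3 go.py .4905,-.1053,.1,-.65 .4905,-.1053,.004,-.65
```

```text
t 14.0 pos [ 0.6481 -0.1567  0.1059] F [ 0.8  0.4 -0.1] w 0.6 yaw 0.083
.4905,-.1053,.1,-.65 shift [-0.1528  0.0053  0.0644] turn [1.0e-02 4.2e+01 2.3e-01]
.4905,-.1053,.004,-.65 shift [-0.1532  0.1013  0.0645] turn [1.0e-02 4.2e+01 2.3e-01]
```

Call:
step_arm(
  plan=[
    [[-0.153,0.005,0.0645],[0,42,0],-0.2],
    [[-0.153,0.005,0.0645],[0,42,0],-0.2],
    [[-0.153,0.005,0.0645],[0,42,0],-0.2],
    [[-0.153,0.005,0.0645],[0,42,0],-0.2],
    [[-0.153,0.005,0.0645],[0,42,0],-0.2],
    [[-0.153,0.05,0.0645],[0,42,0],-0.2],
    [[-0.153,0.085,0.0645],[0,42,0],-0.2],
    [[-0.153,0.101,0.0645],[0,42,0],-0.2],
    [[-0.153,0.101,0.0645],[0,42,0],-0.2],
  ],
)

```text
t: 15.12
tool_pos: [0.4898, -0.105, 0.0026]
tcp_rot: [[0.798, 0.0, 0.603], [-0.603, 0.0, 0.798], [0.0, -1.0, 0.0]]
contact_force: [0.3, -0.0, -0.7]
width: 0.603
```

Call:
step_arm(
  plan=[
    [[0,0,0],[0,0,0],1],
    [[0,0,0],[0,0,0],1],
    [[0,0,0],[0,0,0],1],
    [[0,0,0],[0,0,0],1],
    [[0,0,0],[0,0,0],1],
    [[0,-0.04,0],[0,0,0],1],
    [[0,-0.085,0],[0,0,0],1],
    [[0,-0.085,0],[0,0,0],1],
  ],
)

```text
t: 16.12
tool_pos: [0.4923, -0.1061, 0.0909]
tcp_rot: [[0.798, 0.007, 0.603], [-0.603, -0.003, 0.798], [0.007, -1.0, 0.002]]
contact_force: [0.7, -0.5, -1.0]
width: 0.345
```

```bash
python3 go.py .6488,-.2019,.09,.08 .6488,-.2019,.0095,.08
```

```text
t 16.12 pos [ 0.4923 -0.1061  0.0909] F [ 0.7 -0.5 -1. ] w 0.345 yaw -0.647
.6488,-.2019,.09,.08 shift [0.1826 0.0023 0.0179] turn [ 4.000e-02 -4.165e+01  4.500e-01]
.6488,-.2019,.0095,.08 shift [0.182  0.0828 0.0177] turn [ 4.000e-02 -4.165e+01  4.500e-01]
```

Call:
step_arm(
  plan=[
    [[0.182,0.002,0.018],[0,-41.7,0],1],
    [[0.182,0.002,0.018],[0,-41.7,0],1],
    [[0.182,0.002,0.018],[0,-41.7,0],1],
    [[0.182,0.002,0.018],[0,-41.7,0],1],
    [[0.182,0.002,0.018],[0,-41.7,0],1],
    [[0.182,0.002,0.018],[0,-41.7,0],1],
    [[0.182,0.04,0.018],[0,-41.7,0],1],
    [[0.182,0.07,0.018],[0,-41.7,0],1],
    [[0.182,0.082,0.018],[0,-41.7,0],1],
    [[0.182,0.082,0.018],[0,-41.7,0],1],
  ],
)

```text
t: 17.38
tool_pos: [0.6484, -0.2012, 0.0099]
tcp_rot: [[0.997, 0.006, -0.08], [0.08, -0.002, 0.997], [0.006, -1.0, -0.003]]
contact_force: [-0.0, -0.1, 0.6]
width: 0.344
```

Call:
step_arm(
  plan=[
    [[0,0.002,0],[0,0,0],1],
    [[0,0.002,0],[0,0,0],-0.2],
    [[0,0.002,0],[0,0,0],-0.2],
    [[0,0.002,0],[0,0,0],-0.2],
    [[0,-0.04,0],[0,0,0],-0.2],
    [[0,-0.09,0],[0,0,0],-0.2],
    [[0,-0.09,0],[0,0,0],-0.2],
  ],
)

```text
t: 18.25
tool_pos: [0.651, -0.2025, 0.1056]
tcp_rot: [[0.997, 0.015, -0.08], [0.08, -0.007, 0.997], [0.015, -1.0, -0.008]]
contact_force: [-0.1, -1.0, 0.1]
width: 0.601
```

```bash
python3 go.py .4195,-.0425,.08,0 .4195,-.0425,-.001,0
```

```text
t 18.25 pos [ 0.651  -0.2025  0.1056] F [-0.1 -1.   0.1] w 0.601 yaw 0.08
.4195,-.0425,.08,0 shift [-0.2183  0.021   0.1782] turn [0.43 4.59 0.85]
.4195,-.0425,-.001,0 shift [-0.2194  0.102   0.1789] turn [0.43 4.59 0.85]
```

Call:
step_arm(
  plan=[
    [[-0.218,0.021,0.178],[0.4,4.6,0.9],-0.4],
    [[-0.218,0.021,0.178],[0.4,4.6,0.9],-0.4],
    [[-0.218,0.021,0.178],[0.4,4.6,0.9],-0.4],
    [[-0.218,0.021,0.178],[0.4,4.6,0.9],-0.4],
    [[-0.218,0.021,0.178],[0.4,4.6,0.9],-0.4],
    [[-0.218,0.021,0.178],[0.4,4.6,0.9],-0.4],
    [[-0.218,0.021,0.178],[0.4,4.6,0.9],-0.4],
  ],
)

```text
t: 19.12
tool_pos: [0.421, -0.0433, 0.0802]
tcp_rot: [[1.0, 0.001, 0.0], [-0.0, -0.001, 1.0], [0.001, -1.0, -0.001]]
contact_force: [0.7, 0.3, 0.4]
width: 0.7
```

```bash
python3 go.py .4195,-.0425,0,0
```

```text
t 19.12 pos [ 0.421  -0.0433  0.0802] F [0.7 0.3 0.4] w 0.7 yaw -0.0
.4195,-.0425,0,0 shift [-0.0016  0.0802  0.0009] turn [ 0.07 -0.01  0.04]
```

Call:
step_arm(
  plan=[
    [[-0.0015,0.04,0.001],[0,0,0],-0.4],
    [[-0.0015,0.07,0.001],[0,0,0],-0.4],
    [[-0.0015,0.08,0.001],[0,0,0],-0.4],
    [[-0.0015,0.08,0.001],[0,0,0],-0.4],
    [[-0.0015,0.0805,0.001],[0,0,0],1],
    [[-0.0015,0.0805,0.001],[0,0,0],1],
    [[-0.0015,0.0805,0.001],[0,0,0],1],
    [[-0.0015,0.0805,0.001],[0,0,0],1],
  ],
  newtons=25,
)

```text
t: 20.12
tool_pos: [0.4207, -0.0429, 0.0007]
tcp_rot: [[1.0, 0.003, -0.0], [0.0, -0.002, 1.0], [0.003, -1.0, -0.002]]
contact_force: [-0.1, -0.7, 6.3]
width: 0.442
```

Call:
step_arm(
  plan=[
    [[0,-0.02,0],[0,0,0],1],
    [[0,-0.06,0],[0,0,0],1],
    [[0,-0.09,0],[0,0,0],1],
    [[0,-0.09,0],[0,0,0],1],
  ],
)

```text
t: 20.62
tool_pos: [0.4221, -0.0432, 0.093]
tcp_rot: [[1.0, 0.009, -0.0], [0.0, -0.004, 1.0], [0.009, -1.0, -0.004]]
contact_force: [-0.6, 0.1, -0.6]
width: 0.445
```

```bash
python3 go.py .630,-.0315,.08,-.02 .630,-.0315,.007,-.02
python3 - <<'E'
from h import *
row=[]
for n,(u,v),w in(("top",(271,190),55),("scene",(240,240),75)):
    d=grab(n);im=d["img"][v-w:v+w,u-w:u+w];row.append(cv2.resize(im,(400,400),interpolation=cv2.INTER_CUBIC))
cv2.imwrite("pics/c1.png",np.hstack(row)[:,:,::-1])
E
```

```text
t 20.62 pos [ 0.4221 -0.0432  0.093 ] F [-0.6  0.1 -0.6] w 0.445 yaw 0.0
.630,-.0315,.08,-.02 shift [0.2078 0.0148 0.0117] turn [0.24 1.16 0.5 ]
.630,-.0315,.007,-.02 shift [0.2071 0.0877 0.012 ] turn [0.24 1.16 0.5 ]
```

View pics/c1.png

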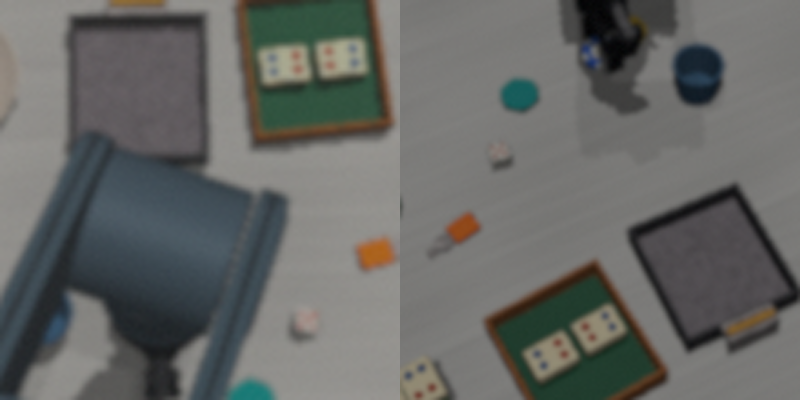

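The chip at (590,55) in the right half is held in the fingers. Both tiles lie flat, cream up and side by side in the tray. Next I place the chip.

Call:
step_arm(
  plan=[
    [[0.207,0.012,0.012],[0,1,0],1],
    [[0.207,0.012,0.012],[0,1,0],1],
    [[0.207,0.012,0.012],[0,1,0],1],
    [[0.207,0.012,0.012],[0,1,0],1],
    [[0.207,0.012,0.012],[0,1,0],1],
    [[0.207,0.05,0.012],[0,1,0],1],
    [[0.207,0.078,0.012],[0,1,0],1],
    [[0.207,0.086,0.012],[0,1,0],1],
    [[0.207,0.086,0.012],[0,1,0],1],
  ],
)

```text
t: 21.85
tool_pos: [0.6259, -0.0307, 0.005]
tcp_rot: [[1.0, 0.002, 0.018], [-0.018, -0.002, 1.0], [0.002, -1.0, -0.002]]
contact_force: [1.4, 0.5, -0.1]
width: 0.441
```

Call:
step_arm(
  plan=[
    [[0,0,0],[0,0,0],-0.2],
    [[0,0,0],[0,0,0],-0.2],
    [[0,0,0],[0,0,0],-0.2],
    [[0,-0.04,0],[0,0,0],-0.2],
    [[0,-0.1,0],[0,0,0],-0.1],
    [[0,-0.1,0],[0,0,0],-0.1],
  ],
)

```text
t: 22.6
tool_pos: [0.6297, -0.0312, 0.111]
tcp_rot: [[1.0, 0.013, 0.017], [-0.017, -0.005, 1.0], [0.013, -1.0, -0.004]]
contact_force: [1.0, -0.2, 0.2]
width: 0.549
```

```bash
python3 go.py .4305,-.1623,.08,1.48 .4305,-.1623,.003,1.48 .4305,-.1623,.08,-.09
```

```text
t 22.6 pos [ 0.6297 -0.0312  0.111 ] F [ 1.  -0.2  0.2] w 0.549 yaw -0.017
.4305,-.1623,.08,1.48 shift [-0.1973  0.0291 -0.1344] turn [  0.75 -85.79   0.41]
.4305,-.1623,.003,1.48 shift [-0.1983  0.1061 -0.1341] turn [  0.75 -85.79   0.41]
.4305,-.1623,.08,-.09 shift [-0.1973  0.0291 -0.1344] turn [0.22 4.16 0.74]
```

Call:
step_arm(
  plan=[
    [[-0.197,0.029,-0.134],[0,4.2,0.7],0],
    [[-0.197,0.029,-0.134],[0,4.2,0.7],0],
    [[-0.197,0.029,-0.134],[0,4.2,0.7],0],
    [[-0.197,0.029,-0.134],[0,4.2,0.7],0],
    [[-0.197,0.029,-0.134],[0,4.2,0.7],0],
    [[-0.197,0.029,-0.134],[0,4.2,0.7],0],
    [[-0.198,0.07,-0.134],[0,4.2,0.7],0],
    [[-0.198,0.1,-0.134],[0,4.2,0.7],0],
    [[-0.198,0.106,-0.134],[0,4.2,0.7],0],
    [[-0.198,0.106,-0.134],[0,4.2,0.7],0],
  ],
)

```text
t: 23.85
tool_pos: [0.4316, -0.1619, 0.0032]
tcp_rot: [[0.996, 0.001, 0.089], [-0.089, -0.004, 0.996], [0.001, -1.0, -0.004]]
contact_force: [0.5, -0.3, 0.4]
width: 0.501
```

Call:
step_arm(
  plan=[
    [[0,0,0],[0,0,0],1],
    [[0,0,0],[0,0,0],1],
    [[0,0,0],[0,0,0],1],
    [[0,0,0],[0,0,0],1],
    [[0,0,0],[0,0,0],1],
    [[0,-0.04,0],[0,0,0],1],
    [[0,-0.1,0],[0,0,0],1],
    [[0,-0.1,0],[0,0,0],1],
  ],
)

```text
t: 24.85
tool_pos: [0.4344, -0.1635, 0.1078]
tcp_rot: [[0.996, 0.009, 0.089], [-0.089, -0.01, 0.996], [0.01, -1.0, -0.009]]
contact_force: [1.2, 0.7, -0.6]
width: 0.228
```

```bash
python3 go.py .646,.126,.1,0 .646,.126,.010,0
```

```text
t 24.85 pos [ 0.4344 -0.1635  0.1078] F [ 1.2  0.7 -0.6] w 0.228 yaw -0.089
.646,.126,.1,0 shift [0.1849 0.0069 0.3073] turn [ 0.53 -5.12  0.53]
.646,.126,.010,0 shift [0.184  0.0969 0.3081] turn [ 0.53 -5.12  0.53]
```

Call:
step_arm(
  plan=[
    [[0.185,0.007,0.307],[0.5,-5,0.5],1],
    [[0.185,0.007,0.307],[0.5,-5,0.5],1],
    [[0.185,0.007,0.307],[0.5,-5,0.5],1],
    [[0.185,0.007,0.307],[0.5,-5,0.5],1],
    [[0.185,0.007,0.307],[0.5,-5,0.5],1],
    [[0.185,0.007,0.307],[0.5,-5,0.5],1],
    [[0.185,0.007,0.307],[0.5,-5,0.5],1],
    [[0.185,0.05,0.307],[0.5,-5,0.5],1],
    [[0.184,0.08,0.308],[0.5,-5,0.5],1],
    [[0.184,0.095,0.308],[0.5,-5,0.5],1],
  ],
)

```text
t: 26.1
tool_pos: [0.6436, 0.1248, 0.0094]
tcp_rot: [[1.0, -0.004, 0.003], [-0.003, -0.001, 1.0], [-0.004, -1.0, -0.001]]
contact_force: [0.3, -0.2, 3.2]
width: 0.227
```

Call:
step_arm(
  plan=[
    [[0,0,0],[0,0,0],1],
    [[0,0,0],[0,0,0],0.3],
    [[0,0,0],[0,0,0],0.25],
    [[0,0,0],[0,0,0],0.25],
    [[0,-0.03,0],[0,0,0],0.25],
    [[0,-0.09,0],[0,0,0],0.25],
    [[0,-0.15,0],[0,0,0],0.25],
    [[0,-0.15,0],[0,0,0],0.25],
  ],
)

```text
t: 27.1
tool_pos: [0.648, 0.1252, 0.1666]
tcp_rot: [[1.0, 0.009, 0.003], [-0.003, -0.001, 1.0], [0.009, -1.0, -0.001]]
contact_force: [0.4, -0.4, -0.1]
width: 0.371
```

```bash
python3 go.py .33,-.05,.30,0
```

```text
t 27.1 pos [0.648  0.1252 0.1666] F [ 0.4 -0.4 -0.1] w 0.371 yaw -0.003
.33,-.05,.30,0 shift [-0.3164 -0.1361 -0.1761] turn [ 0.04 -0.15  0.5 ]
```

Call:
step_arm(
  plan=[
    [[-0.316,-0.136,-0.176],[0,0,0],0.25],
    [[-0.316,-0.136,-0.176],[0,0,0],0.25],
    [[-0.316,-0.136,-0.176],[0,0,0],0.25],
    [[-0.316,-0.136,-0.176],[0,0,0],0.25],
    [[-0.316,-0.136,-0.176],[0,0,0],0.25],
    [[-0.316,-0.136,-0.176],[0,0,0],0.25],
    [[-0.316,-0.136,-0.176],[0,0,0],0.25],
    [[-0.316,-0.136,-0.176],[0,0,0],0.25],
  ],
)

```text
t: 28.1
tool_pos: [0.3303, -0.0501, 0.2999]
tcp_rot: [[1.0, 0.01, 0.004], [-0.004, -0.001, 1.0], [0.01, -1.0, -0.001]]
contact_force: [0.7, 0.1, 0.3]
width: 0.371
```

Run:
```python
from h import *
row=[]
for n,(x,y,w,h) in(("top",(85,105,210,157)),("scene",(195,60,230,260))):
    im=grab(n)["img"][y:y+h,x:x+w];row.append(cv2.resize(im,(400,int(400*h/w)),interpolation=cv2.INTER_CUBIC))
H=max(a.shape[0] for a in row);row=[cv2.copyMakeBorder(a,0,H-a.shape[0],0,0,0) for a in row]
cv2.imwrite("pics/f.png",np.hstack(row)[:,:,::-1])
```

```text
(no output)
```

View pics/f.png

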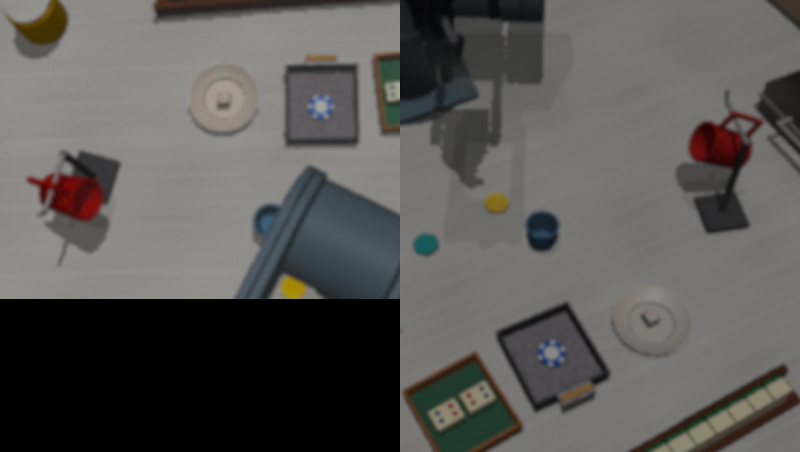

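Final view:
- The cup hangs on the hook at (725,140).
- The tiles lie flat side by side at (460,400).
- The chip lies flat in the holder at (552,352).
- The die is in the saucer at (652,318), with the saucer still in place.

I'm handing the job in now.

```bash
python3 -c "
from cell import r
print(r.close_job())"
```

```text
the job is handed in; nothing more can be done
None
```

The packing is done in the order you asked, and I handed it in at about 28 s of the 72 s allowed. No result was reported back.

- **Red cup:** it hangs by its handle on the hook bar. I tilted it about 30° before letting go so it would swing less.
- **Two cream tiles:** they lie flat, cream face up and side by side in the green-lined tray.
- **Blue and white chip:** it lies flat in the chip holder.
- **Die:** it sits in the saucer.

**Last checks:** the final pictures from both cameras showed every item in place, with the arm clear and the gripper empty. Force readings during the moves stayed below about 8 N. I saw no sign that the saucer, tumbler or other bystanders had moved. I did not re-measure them, and the marker, pusher and stack were outside the final crops.

**Disagreements:**
- The two cameras differed by about 3 mm for most things, and by more (6–14 mm) for the cup and saucer.
- The grip on the chip read about 37.6 mm, though the chip is 40 mm across. A picture showed it held properly, and it was placed without trouble.

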